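Park the demonstration wheel in its spring stop

TASK

Roll the steel demonstration wheel on its rim up the low plywood ramp and over the sill of the parking stop, without carrying it or letting it fall over. Press it home against the spring buffer with about 6 newtons for about a second, gently so that the buffer does not bottom out, then draw back and leave the wheel standing by itself between sill and buffer plate. Leave the other things on the bench where they are.

Things in the scene. Friction and masses are not known exactly. Their poses are not given: they have to be found in the camera images.
- wheel: steel disc, 100 mm diameter, 18 mm wide flat rim, about 0.55 kg, standing on its rim on the low end of the track. Origin at its centre; own y axis is the axle (within 0.1 rad of the track's y at the start), x and z lie in the disc; z points up at the start and turns over as it rolls. It rolls freely and tips over if it leans more than about 10 degrees.
- axle_end (a point): one end of the wheel's axle, a steel rod of 8 mm diameter and 90 mm overall through the centre; it sticks out 36 mm from each face, so that two fingers straddling the disc can push both ends from behind.
- track: fixed plywood track, 110 mm wide. Origin at bench height on its centre line; own x points up the track (the way to roll), y to the left, z up. Level start deck from x=-220 to -60 mm, 8 mm high; ramp from x=-60 to +40 mm rising to 20 mm; level landing, 20 mm high, from x=+40 to +250 mm, which carries the parking stop.
- landing (a point): top of the ramp, on the track's centre line (x=+40 mm). The parking stop is clamped beyond it, in line with the track, but how far is NOT measured and changes: feel for it. Its sill is a round steel bar across the track, 4 mm proud of the landing, with its axis 40 to 75 mm beyond this point. Behind the sill is a spring buffer in a housing 66 mm high.
- track_end (a point): far end of the landing (track x=+250 mm, 20 mm high). On the stop: the sill takes 2 to 4 N to roll over; the wheel then drops 4 mm, its axle 21 mm beyond the sill's axis, touching the buffer's black rubber plate (50 mm wide, centred at axle height). Pressed on, the buffer resists with about 2 N/mm and bottoms out 7.5 mm farther, at about 15 N; let go, it brings the wheel back against the sill.
- weight_a: bystander: brass weight with a knob, 48 mm diameter, 38 mm high; origin under its centre
- weight_b: bystander: a second brass weight of the same kind
- ring: bystander: aluminium ring lying flat, 64 mm diameter, 14 mm high
- block: bystander: light wooden block 50 x 80 x 28 mm
- driver: bystander: screwdriver lying on the bench
- jar: bystander: jar with steel cap, 60 mm diameter, 85 mm high
- mug: bystander: blue mug, 76 mm diameter, 90 mm high
Not all that is in view belongs to the job. What is shaped like the wheel but green or purple is not meant.

How it is judged:
By the outcome, as a careful person would: the job done as asked, in the order asked, and still so for the second after the job is handed in, with the robot touching nothing.
It also fails if it takes over 67 s, if anything falls off the work surface, if the arm or the gripper's body presses on something with over 40 N, if the wrist force passes 120 N, or if a joint passes its speed limit or range.

ROBOT

A 7-joint arm with a two-finger parallel gripper is mounted at the origin on the work surface. World frame = base frame: x ahead of the robot, y to its left, z up, the work surface at z = 0. Lengths are in m, angles in degrees, forces in N, time in s.
With the tool pointing down it reaches from about 0.425 to 0.875 m from the base axis. Payload 4.7 kg.
Tool frame: the origin (TCP) lies at the very end of the fingers, on their centre line; the grasp point (between the pads) lies 19 mm behind it (pinch_z is the distance from the TCP to the grasp point, in m); z points along the fingers, y is the direction in which the jaws open and shut (so a half turn about z gives the same grasp; the last joint's range is limited). The gripper opens to 87 mm and grips with 3 to 60 N. Pads are 19 mm wide; open, the fingers measure 117 mm over their backs; the gripper's body (75 mm by 190 mm) begins 51 mm behind the grasp point.
Start: joints at [76.209, 18.392, -4.016, 83.108, 1.295, 78.541, -3.26], TCP at [0.164, -0.629, 0.194] pointing down, gripper open.
Joint ranges: [-163.93, 163.93], [-17.29, 119.83], [-79.2, 71.16], [3.27, 140.29], [-89.18, 269.18], [5.43, 117.66], [-154.24, 154.24]. Speed limits (degrees/s): [147.25, 147.25, 180, 180, 180, 180, 180].

INTERFACE

Orientations are given as [roll, pitch, yaw] about the fixed x, y, z axes, in that order (R = Rz(yaw) Ry(pitch) Rx(roll)).
In Python, from cell import get_obs, read_camera, camera_params, sign_off, pinch_z gives the robot as it stands.
- The arm moves only by the shell command python3 -m handwheel 'ROWS' [FORCE]. ROWS is JSON, a list of rows, each a list of 5 numbers: the finger opening in m, from 0 to 0.087, then the shift along the tool's x, y, z in m, then the turn about the tool's z in rad. In form: [[jaw, tx, ty, tz, twist], ...]. A call has 1 to 20 rows; each row is the pose to reach, as a shift and turn from the pose commanded when the call began, along the tool's axes at that moment; what a row does not reach only later rows make up. A row lasts 1/10 s, in which the tool goes at most 50 mm and 8.59 degrees, less where a joint would pass 70% of its speed; a pose out of reach is approached as far as the arm can. A call with a gripper value outside its range is refused whole. The fingers move at their own pace and stop on an object; FORCE is the grip in N (left out, the last holds). Time passes only in rows, so rows that repeat a pose let the fingers close. It gives the time, the measured TCP pose, the force and the opening at its end, in the units of the state.
- get_obs(): the state, without advancing time (a new reading comes with each control period).
- read_camera(name): name is "side" or "top" or "wrist"; returns the picture (480x640x3 uint8, blue, green, red); there is no depth.
- camera_params(name): a dict with "camera_matrix" (3x3 intrinsics, pixels), "R" (3x3) and "t" (3): a world point X has camera coordinates R X + t. Camera axes: x right, y down, z forward; pixel columns grow to the right and rows downward; lengths in m; the calibration is good to about 2 mm. The wrist camera is an equidistant fisheye: a pixel r from the principal point sees the ray r / f radians off the axis. A picture is of the moment at which its call begins: read the wrist's pose just before it. camera_params takes no time and is no camera call; for the wrist camera it gives the pose at the moment of the call.
- sign_off(): hands the job in, once; it reports no verdict.
The state is a dict: "time_s": time; "qpos": joint angles; "joint_velocities": joint speeds; "effort": joint torques, N m; "tool_pos": TCP position; "tool_rot": TCP orientation; "force": force on the tool from outside, world axes, zero at the start; "wrist_torque": the same for the moment, N m; "grip_width": finger opening in m.
Only numpy, scipy, OpenCV 4.12 (cv2) and the standard library are available. Lean on these libraries where they do the work, as an engineer would, in place of code of your own. Each camera call takes 0.05 s, during which the arm holds its last target.

## Working session

There is one attempt and no reset: what is moved stays moved. The work goes in short steps, Python scripts to look and compute and a shell command to move; the robot and the scene stay as the last step left them, time stands still between calls to the robot, and variables do not carry over. Pictures are saved under pics/ and viewed, and the job is handed in when it is done.

```bash
mkdir -p pics; ls; python3 - <<'E'
from cell import *
import cv2,numpy as np
print(get_obs(),pinch_z)
for n in("side","top","wrist"):
    p=camera_params(n)
    print(n,p)
    cv2.imwrite(f"pics/{n}0.png",read_camera(n))
E
```

```text
pics
{'time_s': 0.0, 'qpos': array([76.20806644, 18.43809857, -4.01451824, 83.17453258,  1.29556749,
       78.53955085, -3.25976359]), 'joint_velocities': array([0.01173867, 0.04044994, 0.14454699, 0.03167011, 0.01081819,
       0.06953319, 0.05521419]), 'effort': array([ 1.04120318e-03, -4.91292572e+01, -4.03748788e-01, -3.12524307e+01,
       -6.40340103e-02,  4.37241001e-02,  1.74054326e-04]), 'tool_pos': array([ 0.16362631, -0.62845181,  0.19277554]), 'tool_rot': array([-1.79893086e+02,  6.56229668e-03,  1.46010692e+01]), 'force': array([ 0.24312941, -0.06570137,  0.25429537]), 'wrist_torque': array([-0.00898641,  0.01627361,  0.00723225]), 'grip_width': 0.0869149343759383} 0.0187
side {'camera_matrix': array([[596.86847514,   0.        , 312.06323028],
       [  0.        , 596.86847514, 243.54306187],
       [  0.        ,   0.        ,   1.        ]]), 'R': array([[ 0.99458458, -0.10390452, -0.00231586],
       [-0.06238192, -0.5790071 , -0.81293252],
       [ 0.08312647,  0.80867461, -0.5823533 ]]), 't': array([-0.56976344,  0.10853571,  1.25569919])}
top {'camera_matrix': array([[504.6655005 ,   0.        , 326.88456368],
       [  0.        , 504.6655005 , 239.03706715],
       [  0.        ,   0.        ,   1.        ]]), 'R': array([[ 0.02077876, -0.99978156, -0.00225139],
       [-0.98147025, -0.01996904, -0.19057121],
       [ 0.19048462,  0.00616951, -0.98167079]]), 't': array([0.02010004, 0.58419588, 0.94804875])}
wrist {'camera_matrix': array([[371.64829954,   0.        , 322.44004019],
       [  0.        , 371.64829954, 237.34143242],
       [  0.        ,   0.        ,   1.        ]]), 'R': array([[ 0.25341574, -0.96735643, -0.00141424],
       [-0.92862134, -0.24367746,  0.27979224],
       [-0.27100344, -0.06959046, -0.96005953]]), 't': array([-0.64781584, -0.03520021,  0.39096004])}
```

View pics/side0.png

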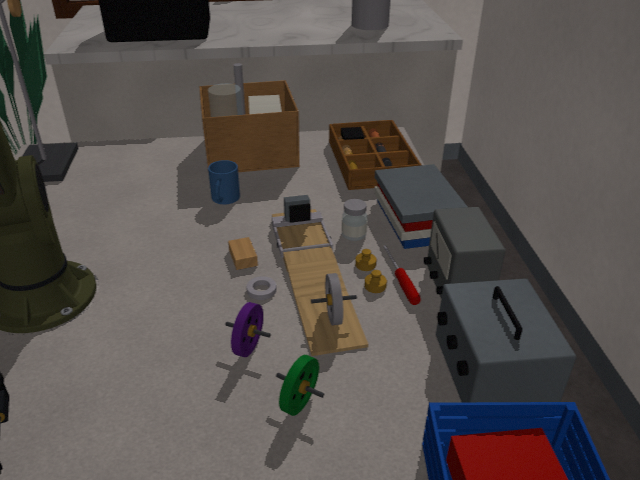

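View pics/top0.png

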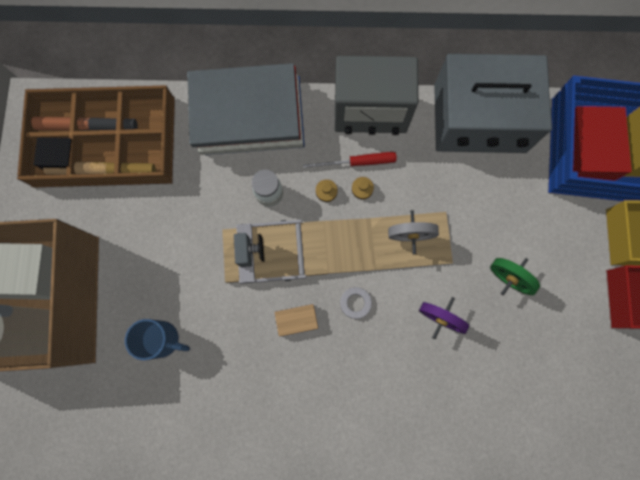

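View pics/wrist0.png

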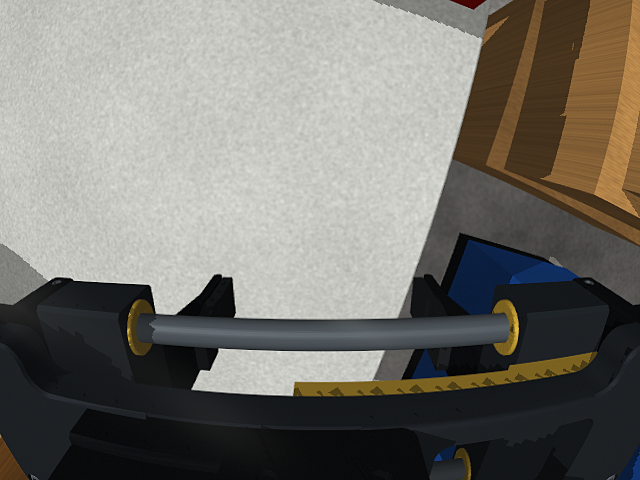

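```bash
python3 - <<'E'
import cv2
a=cv2.imread('pics/top0.png')[190:300,205:465]
cv2.imwrite('pics/topc.png',cv2.resize(a,None,fx=3,fy=3,interpolation=cv2.INTER_CUBIC))
a=cv2.imread('pics/side0.png')[185:360,225:385]
cv2.imwrite('pics/sidec.png',cv2.resize(a,None,fx=3.4,fy=3.4,interpolation=cv2.INTER_CUBIC))
E
```

```text
(no output)
```

View pics/topc.png

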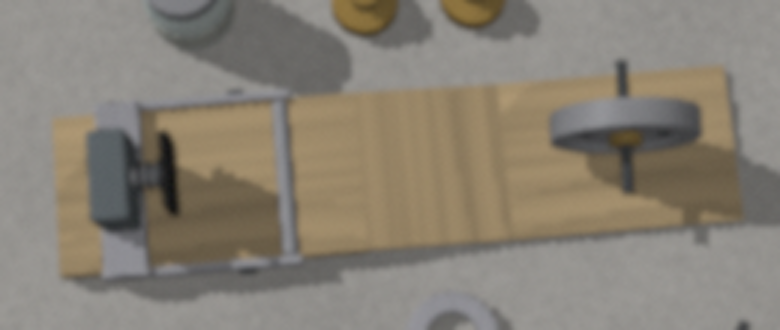

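View pics/sidec.png

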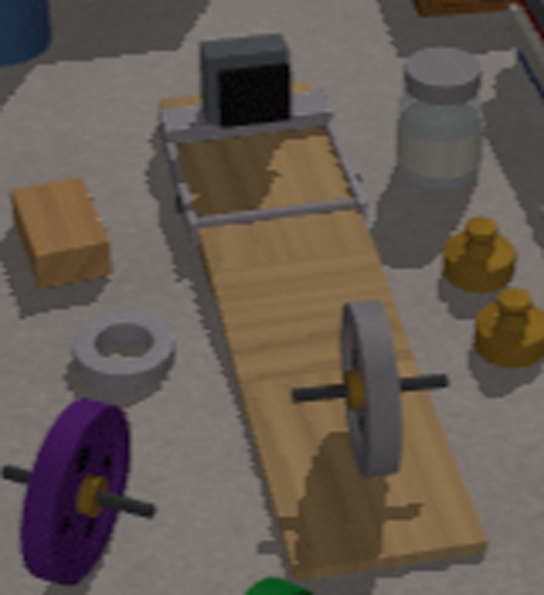

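```bash
cat > h.py <<'E'
import numpy as np
from cell import camera_params
def ray(n,u,v):
    p=camera_params(n);K=p['camera_matrix'];R=p['R']
    d=R.T@np.linalg.inv(K)@[u,v,1];return -R.T@p['t'],d/np.linalg.norm(d)
def onz(n,u,v,z):
    c,d=ray(n,u,v);return c+d*(z-c[2])/d[2]
def two(a,b):
    c1,d1=ray('top',*a);c2,d2=ray('side',*b)
    s=np.linalg.lstsq(np.c_[d1,-d2],c2-c1,rcond=None)[0]
    p=c1+s[0]*d1;q=c2+s[1]*d2
    return (p+q)/2,np.linalg.norm(p-q)
E
python3 - <<'E'
from h import *
np.set_printoptions(precision=4,suppress=True)
T=lambda x,y:(205+x/3,190+y/3)
S=lambda x,y:(225+x/3.4,185+y/3.4)
A=onz('top',*T(727,68),.008);B=onz('top',*T(743,217),.008);C=onz('top',*T(53,120),.02);D=onz('top',*T(62,277),.02)
print(A,B,C,D,np.linalg.norm(A-B),np.linalg.norm(C-D))
m0=(A+B)/2;m1=(C+D)/2;d=(m1-m0)[:2];print('len',np.linalg.norm(d),'yaw',np.degrees(np.arctan2(d[1],d[0])))
A2=onz('side',*S(487,545),.008);B2=onz('side',*S(297,573),.008);print('side',A2,B2)
u=d/np.linalg.norm(d);o=m0[:2]+.22*u;l=np.array([-u[1],u[0]]);print('origin',o,u)
for a,b in(((621,62),(447,381)),((628,192),(293,395))):
    p,e=two(T(*a),S(*b));print('axle end',p,e,'track',(p[:2]-o)@u,(p[:2]-o)@l)
for q in((281,97),(290,258)):
    p=onz('top',*T(*q),.023);print('sill',p,(p[:2]-o)@u,(p[:2]-o)@l)
E
```

```text
[ 0.6548 -0.2202  0.008 ] [ 0.5492 -0.2286  0.008 ] [0.6054 0.2485 0.02  ] [0.497  0.2359 0.02  ] 0.10586225387276732 0.10910355225257606
len 0.4693998395353383 yaw 96.21801278103997
side [ 0.6557 -0.2252  0.008 ] [ 0.5489 -0.2351  0.008 ]
origin [ 0.5782 -0.0057] [-0.1083  0.9941]
axle end [ 0.6458 -0.1382  0.0538] 7.533003987399886e-05 track -0.1390725256111869 -0.05289615383738981
axle end [ 0.5569 -0.1417  0.0546] 0.0008522878038927114 track -0.1329101830856679 0.03591081970053778
sill [0.6241 0.0915 0.023 ] 0.09161537053610157 -0.05620715298047723
sill [0.5127 0.0819 0.023 ] 0.09414854814045011 0.05560879230525958
```

```bash
python3 -m handwheel '[[0.054,0.02,-0.012,0,-0.06],[0.054,0.06,-0.036,0,-0.16],[0.054,0.10,-0.06,0,-0.26],[0.054,0.14,-0.084,0,-0.36],[0.054,0.18,-0.108,0,-0.46],[0.054,0.22,-0.132,0,-0.56],[0.054,0.26,-0.156,0,-0.66],[0.054,0.30,-0.18,0,-0.76],[0.054,0.34,-0.204,0,-0.86],[0.054,0.38,-0.228,0,-0.96],[0.054,0.42,-0.252,0,-1.06],[0.054,0.46,-0.276,0,-1.16],[0.054,0.50,-0.30,0,-1.26],[0.054,0.525,-0.315,0,-1.32],[0.054,0.538,-0.323,0,-1.355],[0.054,0.538,-0.323,0,-1.355],[0.054,0.538,-0.323,0,-1.355],[0.054,0.538,-0.323,0,-1.355]]'; python3 - <<'E'
from cell import *
import cv2
print(get_obs())
for n in("side","top","wrist"): cv2.imwrite(f"pics/{n}1.png",read_camera(n))
E
```

```text
time_s: 1.95
tool_pos: [0.6017, -0.1837, 0.1937]
tool_rot: [-179.9, 0.1, 92.0]
force: [0.4, -0.6, -0.7]
grip_width: 0.0538
{'time_s': 1.95, 'qpos': array([ 40.91408242,  18.87788706, -33.29870509,  85.37603503,
        10.5276954 ,  78.90749558,   8.98352873]), 'joint_velocities': array([ 0.2007265 , -0.22960334, -0.15510019, -0.08600131, -0.18526001,
       -0.10815036,  0.0924862 ]), 'effort': array([-7.38412254e-01, -4.46345758e+01, -5.88072047e+00, -3.07547700e+01,
       -1.12261015e-01,  3.89811792e-02, -2.95686777e-04]), 'tool_pos': array([ 0.60169049, -0.18365204,  0.19370013]), 'tool_rot': array([-1.79934472e+02,  8.60539058e-02,  9.19873728e+01]), 'force': array([ 0.37002939, -0.5911709 , -0.67708509]), 'wrist_torque': array([-0.05013905, -0.07774078,  0.01444461]), 'grip_width': 0.053753571277987425}
```

View pics/wrist1.png

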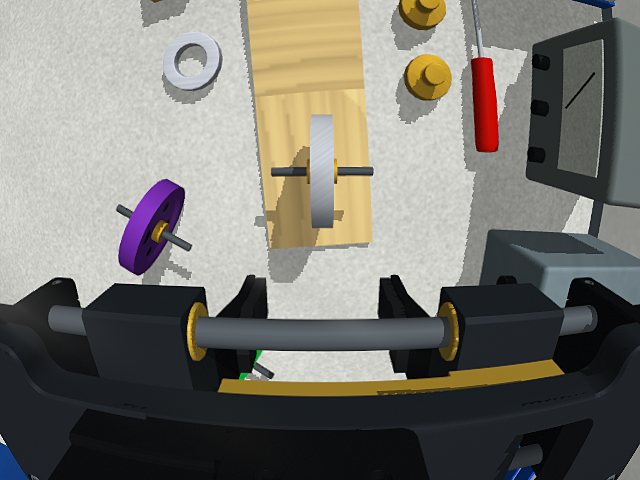

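View pics/side1.png

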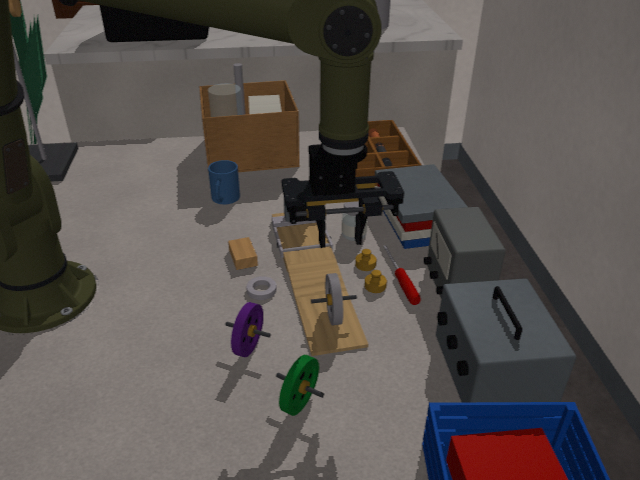

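View pics/top1.png

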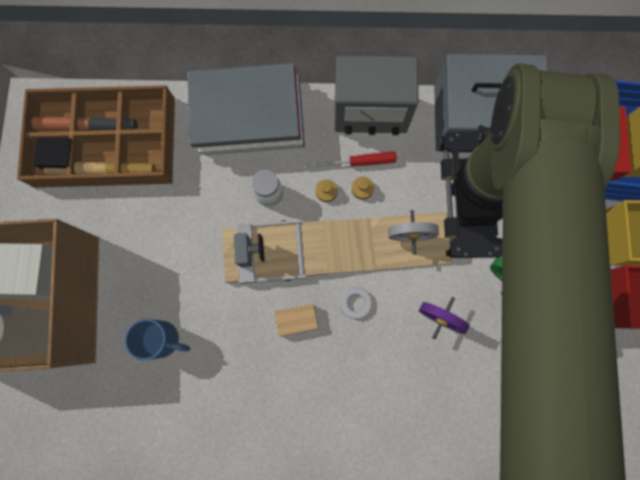

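```bash
cat >> h.py <<'E'
def wz(u,v,z):
    p=camera_params('wrist');K=p['camera_matrix'];R=p['R']
    x,y=u-K[0,2],v-K[1,2];r=np.hypot(x,y);th=r/K[0,0]
    d=R.T@np.array([np.sin(th)*x/r,np.sin(th)*y/r,np.cos(th)]);c=-R.T@p['t']
    return c+d*(z-c[2])/d[2]
E
python3 - <<'E'
from h import *
for q in((271,172),(373,171)): print(wz(*q,.058))
for q in((269,249),(371,243)): print('corner',wz(*q,.008))
E
```

```text
[ 0.55453257 -0.14149005  0.058     ]
[ 0.6448672  -0.13721965  0.058     ]
corner [ 0.54594984 -0.22993603  0.008     ]
corner [ 0.65498627 -0.21906652  0.008     ]
```

```bash
python3 -m handwheel '[[0.054,0,0,0.02,0],[0.054,0,0,0.04,0],[0.054,0,0,0.06,0],[0.054,0,0,0.08,0],[0.054,0,0,0.10,0],[0.054,0,0,0.12,0],[0.054,0,0,0.135,0],[0.054,0,0,0.145,0],[0.054,0,0,0.145,0],[0.054,0,0,0.145,0]]'; python3 - <<'E'
from cell import *
import cv2
for n in("side","wrist"): cv2.imwrite(f"pics/{n}2.png",read_camera(n))
print(get_obs()['force'],get_obs()['wrist_torque'])
E
```

```text
time_s: 3.1
tool_pos: [0.6034, -0.1811, 0.0494]
tool_rot: [180.0, 0.0, 92.2]
force: [-0.1, 0.8, -0.4]
grip_width: 0.054
[-1.63573411 -1.01144629  0.01935079] [ 0.00476602 -0.09317002 -0.05405667]
```

View pics/wrist2.png

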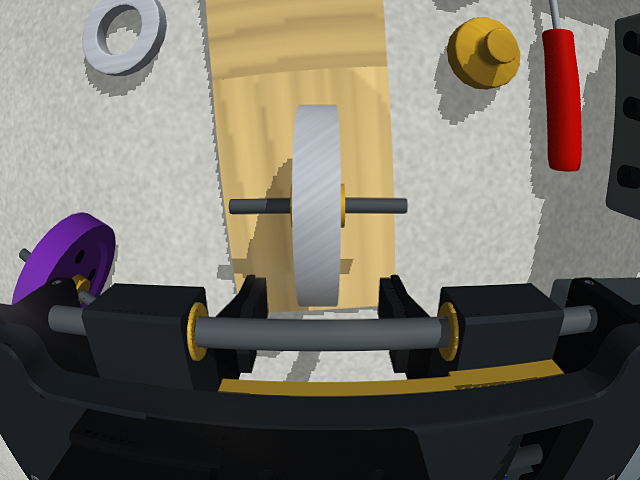

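View pics/side2.png

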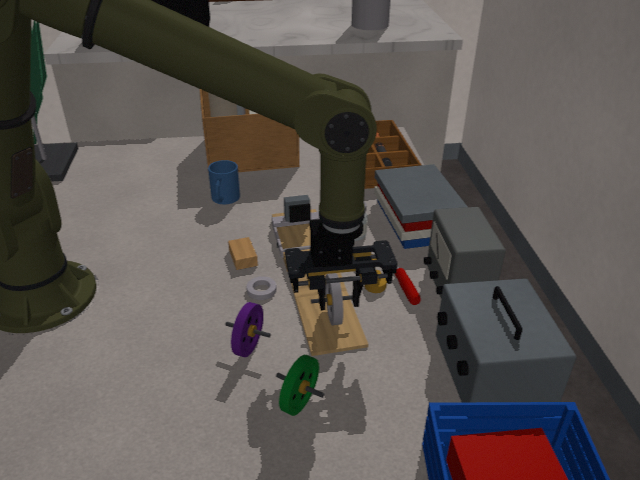

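```bash
python3 -m handwheel '[[0.054,0.003,0,0,0],[0.054,0.007,0,0,0],[0.054,0.011,0,0,0],[0.054,0.015,0,0,0],[0.054,0.018,0,0,0],[0.054,0.020,0,0,0],[0.054,0.0215,0,0,0],[0.054,0.023,0,0,0],[0.054,0.0245,0,0,0],[0.054,0.026,0,0,0],[0.054,0.0275,0,0,0],[0.054,0.029,0,0,0],[0.054,0.0305,0,0,0],[0.054,0.032,0,0,0],[0.054,0.0335,0,0,0],[0.054,0.035,0,0,0],[0.054,0.0365,0,0,0],[0.054,0.038,0,0,0],[0.054,0.0395,0,0,0],[0.054,0.041,0,0,0]]'; python3 - <<'E'
from cell import *
import cv2
for n in("side","wrist"): cv2.imwrite(f"pics/{n}3.png",read_camera(n))
print(get_obs()['force'],get_obs()['wrist_torque'])
E
```

```text
time_s: 5.2
tool_pos: [0.6014, -0.1398, 0.0488]
tool_rot: [180.0, 0.0, 92.2]
force: [-0.2, 0.8, 0.2]
grip_width: 0.0541
[0.28861618 0.16869149 0.14599743] [-0.0647586  -0.11716742  0.03668508]
```

View pics/wrist3.png

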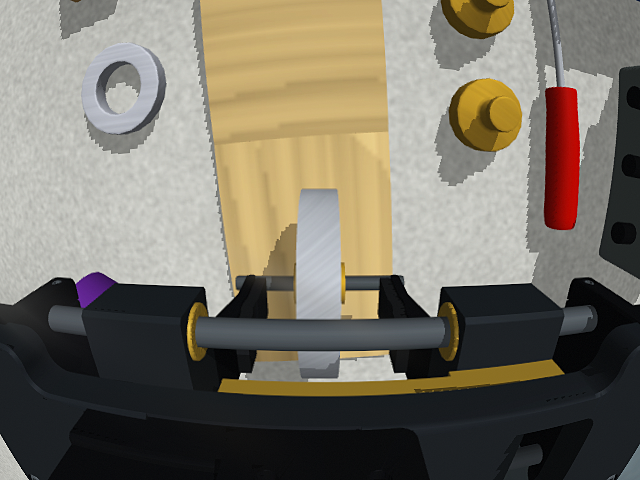

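View pics/side3.png

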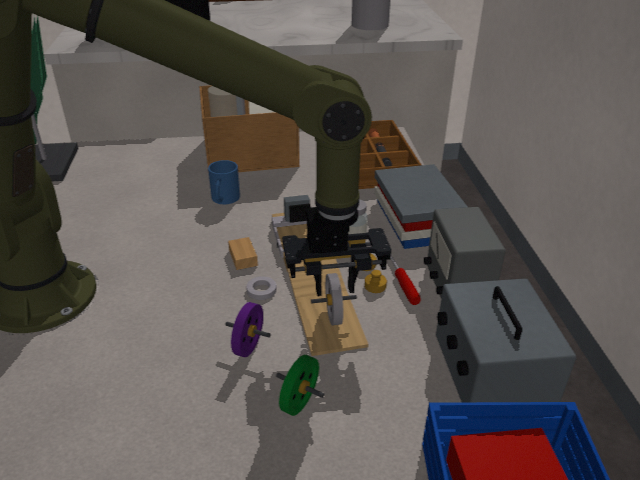

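```bash
python3 - <<'E'
from h import *
for q in((237,283),(403,282)): print(wz(*q,.058))
E
```

```text
[ 0.5547867  -0.14223153  0.058     ]
[ 0.6446139  -0.13790349  0.058     ]
```

```bash
python3 - <<'E'
from h import *
import cv2
from cell import *
a=cv2.imread('pics/wrist3.png')[230:390,190:450]
cv2.imwrite('pics/w3c.png',cv2.convertScaleAbs(cv2.resize(a,None,fx=3,fy=3,interpolation=cv2.INTER_CUBIC),alpha=2.0))
a=cv2.imread('pics/side3.png')[240:340,270:400]
cv2.imwrite('pics/s3c.png',cv2.convertScaleAbs(cv2.resize(a,None,fx=5,fy=5,interpolation=cv2.INTER_CUBIC),alpha=1.6))
p=camera_params('wrist');K=p['camera_matrix']
def pj(X):
    c=p['R']@X+p['t'];r=np.hypot(c[0],c[1]);th=np.arctan2(r,c[2]);return K[0,0]*th*c[:2]/r+[K[0,2],K[1,2]]
o=get_obs();y=np.radians(o['tool_rot'][2]);tx=np.array([np.cos(y),np.sin(y),0]);ty=np.array([np.sin(y),-np.cos(y),0]);P=o['tool_pos'];print(P)
for f in(-.0095,0,.0095):
  for z in (0,.02):
    print(f,z,pj(P+f*tx-.027*ty+[0,0,z]),pj(P+f*tx-.042*ty+[0,0,z]))
for d in(0,.0135):print('axle',d,pj(P+d*tx-.045*ty+[0,0,.058-P[2]]))
print(-p['R'].T@p['t'])
E
```

```text
[ 0.6014355  -0.13954703  0.04886706]
-0.0095 0 [275.4671008  291.20227578] [249.5816086  290.75901949]
-0.0095 0.02 [270.98776429 307.11301991] [242.75791928 306.44613542]
0 0 [274.72628173 275.74216179] [248.43821591 275.40446159]
0 0.02 [270.03064897 290.5070158 ] [241.29071352 289.96853103]
0.0095 0 [274.01969045 259.74286583] [247.3472119  259.52331443]
0.0095 0.02 [269.11167806 273.20284129] [239.88209195 272.81211696]
axle 0 [239.94338542 281.6292955 ]
axle 0.0135 [238.11136793 258.13723442]
[ 0.59796065 -0.06151754  0.24027251]
```

View pics/w3c.png

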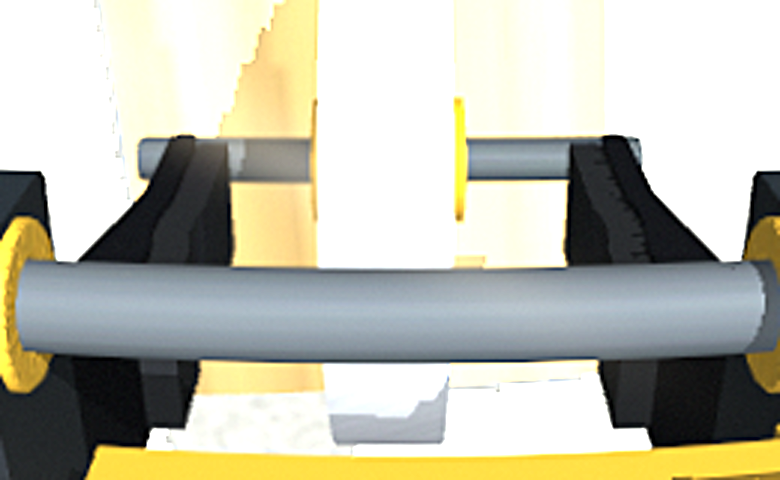

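View pics/s3c.png

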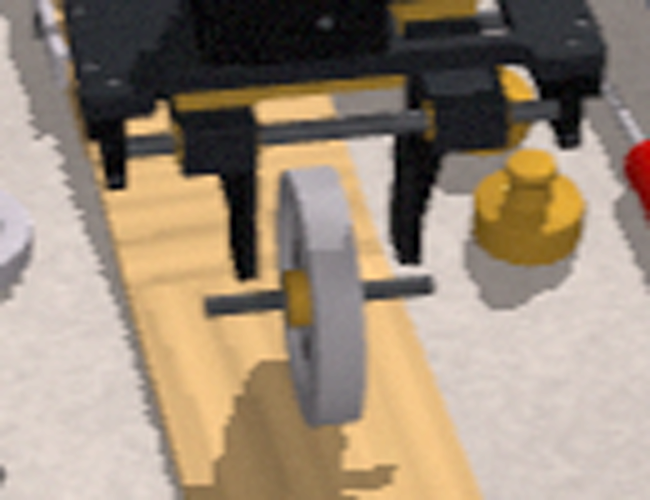

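```bash
python3 - <<'E'
from h import *
def ony(u,v,y):
    c,d=ray('side',u,v); return c+d*(y-c[1])/d[1]
for n,q in(('tipL',(245,278)),('tipR',(408,263)),('axL',(210,306)),('axR',(432,285))):
    for y in(-.15,-.14,-.13): print(n,y,ony(270+q[0]/5,240+q[1]/5,y))
E
```

```text
tipL -0.15 [ 0.57067213 -0.15        0.07441038]
tipL -0.14 [ 0.5718511  -0.14        0.06578014]
tipL -0.13 [ 0.57303008 -0.13        0.0571499 ]
tipR -0.15 [ 0.63347607 -0.15        0.07620821]
tipR -0.14 [ 0.63538379 -0.14        0.06759883]
tipR -0.13 [ 0.63729151 -0.13        0.05898945]
axL -0.15 [ 0.55721657 -0.15        0.0615458 ]
axL -0.14 [ 0.55823942 -0.14        0.05276628]
axL -0.13 [ 0.55926226 -0.13        0.04398677]
axR -0.15 [ 0.64326908 -0.15        0.064237  ]
axR -0.14 [ 0.64529043 -0.14        0.05548871]
axR -0.13 [ 0.64731179 -0.13        0.04674042]
```

```bash
python3 - <<'E'
from h import *
import cv2
for k,(a,b,c,d) in {'1':(200,260,300,385),'2':(260,320,300,390)}.items():
    m=cv2.imread(f'pics/side{k}.png')[a:b,c:d]
    cv2.imwrite(f'pics/s{k}c.png',cv2.convertScaleAbs(cv2.resize(m,None,fx=8,fy=8,interpolation=cv2.INTER_CUBIC),alpha=1.6))
E
```

```text
(no output)
```

View pics/s1c.png

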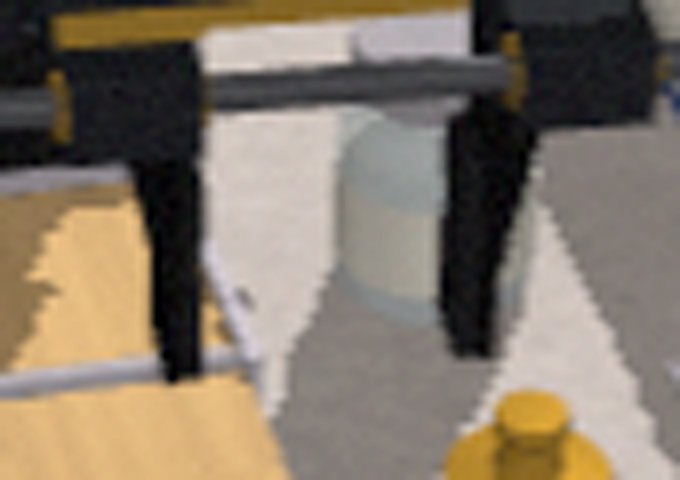

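View pics/s2c.png

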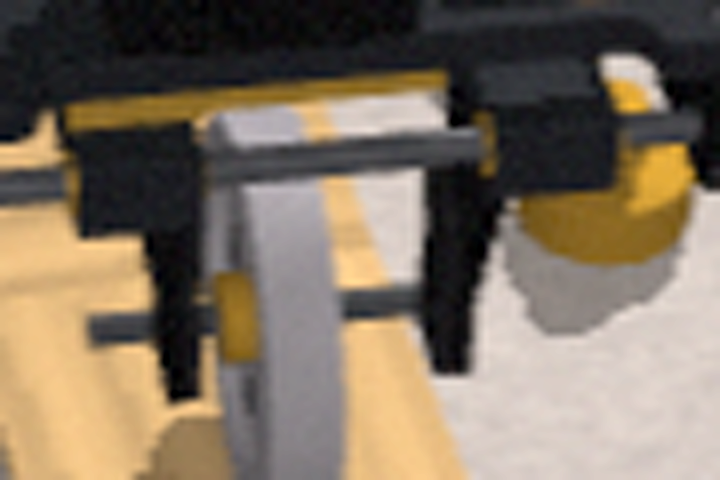

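```bash
python3 - <<'E'
from h import *
def ony(u,v,y):
    c,d=ray('side',u,v); return c+d*(y-c[1])/d[1]
for y in(-.193,-.184): print(1,ony(300+185/8,200+380/8,y),ony(300+470/8,200+355/8,y))
for y in(-.19,-.181): print(2,ony(300+182/8,260+400/8,y),ony(300+450/8,260+372/8,y))
E
```

```text
1 [ 0.57221525 -0.193       0.21874807] [ 0.63373735 -0.193       0.22058812]
1 [ 0.57334902 -0.184       0.21215945] [ 0.63554734 -0.184       0.21401973]
2 [ 0.57311618 -0.19        0.07323322] [ 0.6358664  -0.19        0.07593042]
2 [ 0.57425567 -0.181       0.06507506] [ 0.6376931  -0.181       0.06780179]
```

```bash
python3 - <<'E'
from h import *
from cell import *
def wray(u,v):
    a=wz(u,v,.0);p=camera_params('wrist');c=-p['R'].T@p['t'];return c,(a-c)/np.linalg.norm(a-c)
def isect(w,s):
    c1,d1=wray(*w);c2,d2=ray('side',*s)
    A=np.c_[d1[1:],-d2[1:]];t=np.linalg.solve(A,(c2-c1)[1:]);return c1+t[0]*d1
S=lambda x,y:(270+x/5,240+y/5)
print('tcp',get_obs()['tool_pos'])
print('rod c',isect((322,334),S(325,130)))
print('rod lo',isect((322,319),S(325,143)),isect((322,350),S(325,143)))
print('tipL',isect((251,275),S(245,278)))
print('block lo L',isect((190,315),S(210,188)))
E
```

```text
tcp [ 0.6014355  -0.13954703  0.04886706]
rod c [ 0.60054499 -0.12964639  0.12741615]
rod lo [ 0.60045968 -0.12780702  0.11972724] [ 0.60083358 -0.13682726  0.12685408]
tipL [ 0.56346772 -0.13547843  0.06187792]
block lo L [ 0.54534639 -0.13609001  0.10831646]
```

```bash
python3 -m handwheel '[[0.054,-0.006,0,0,0],[0.054,-0.014,0,0,0],[0.054,-0.022,0,0,0],[0.054,-0.030,0,0,0],[0.054,-0.034,0,0,0],[0.054,-0.036,0,0.003,0],[0.054,-0.036,0,0.006,0],[0.054,-0.036,0,0.010,0],[0.054,-0.036,0,0.011,0],[0.054,-0.036,0,0.011,0]]'; python3 - <<'E'
from cell import *
import cv2
a=read_camera('side');cv2.imwrite('pics/side4.png',a);b=read_camera('wrist');cv2.imwrite('pics/wrist4.png',b)
print(get_obs()['force'],get_obs()['wrist_torque'],get_obs()['tool_pos'])
m=a[245:335,280:400]
cv2.imwrite('pics/s4c.png',cv2.convertScaleAbs(cv2.resize(m,None,fx=6,fy=6,interpolation=cv2.INTER_CUBIC),alpha=1.6))
m=b[230:390,190:450]
cv2.imwrite('pics/w4c.png',cv2.convertScaleAbs(cv2.resize(m,None,fx=3,fy=3,interpolation=cv2.INTER_CUBIC),alpha=2))
E
```

```text
time_s: 6.3
tool_pos: [0.6026, -0.1753, 0.0374]
tool_rot: [-180.0, -0.0, 92.3]
force: [-1.0, -0.3, -0.3]
grip_width: 0.054
[ 0.17676583 -0.19253417 -0.21939995] [-0.0185247  -0.11004275  0.07202714] [ 0.60289856 -0.17556862  0.03783606]
```

View pics/s4c.png

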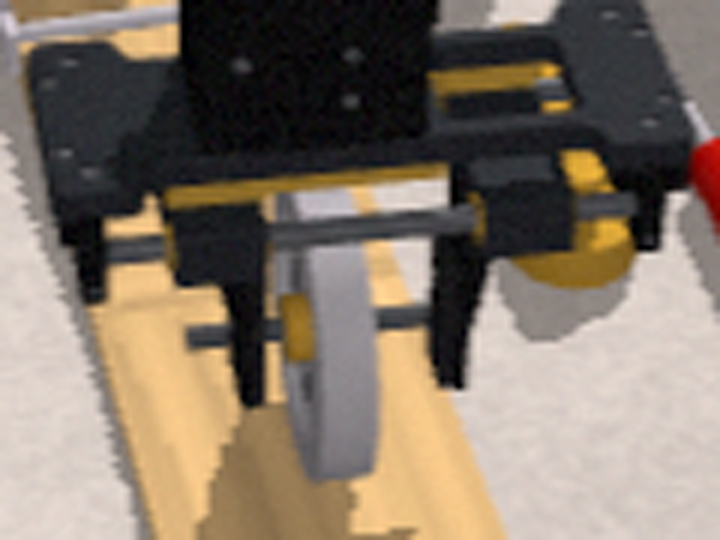

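View pics/w4c.png

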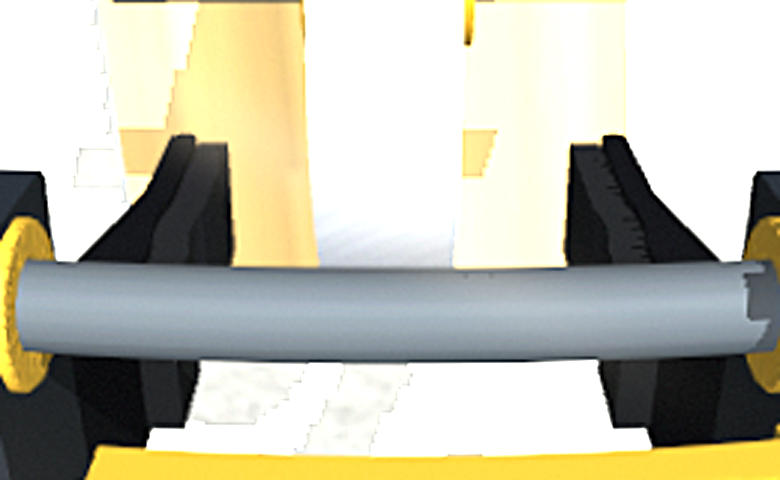

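```bash
python3 -m handwheel '[[0.054,0,0,0.002,0],[0.054,0,0,0.004,0],[0.054,0,0,0.006,0],[0.054,0,0,0.006,0]]'; python3 -m handwheel '[[0.054,0,0,0.002,0],[0.054,0,0,0.003,0],[0.054,0,0,0.003,0]]'
```

```text
time_s: 6.8
tool_pos: [0.6025, -0.1758, 0.0314]
tool_rot: [-180.0, -0.0, 92.2]
force: [-0.0, -0.3, 0.7]
grip_width: 0.054
time_s: 7.1
tool_pos: [0.6027, -0.1759, 0.0286]
tool_rot: [-180.0, -0.0, 92.2]
force: [0.4, -0.5, -0.9]
grip_width: 0.0542
```

```bash
python3 -m handwheel '[[0.054,0,0,0.002,0],[0.054,0,0,0.003,0],[0.054,0,0,0.003,0]]';python3 - <<'E'
from cell import *
from h import *
import cv2
a=read_camera('side');cv2.imwrite('pics/side5.png',a)
print(get_obs()['force'],get_obs()['tool_pos'])
m=a[245:335,280:400]
cv2.imwrite('pics/s5c.png',cv2.convertScaleAbs(cv2.resize(m,None,fx=6,fy=6,interpolation=cv2.INTER_CUBIC),alpha=1.6))
E
```

```text
time_s: 7.4
tool_pos: [0.6027, -0.1759, 0.0256]
tool_rot: [-180.0, -0.0, 92.2]
force: [0.4, -1.0, -0.2]
grip_width: 0.0542
[-0.41936359 -0.56575226  0.02301906] [ 0.6027451  -0.17587988  0.02574504]
```

View pics/s5c.png

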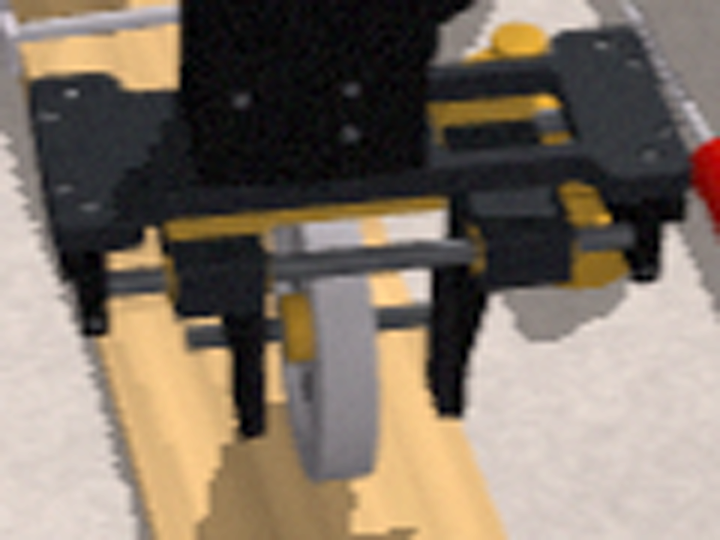

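```bash
python3 - <<'E'
from h import *
def ony(u,v,y):
    c,d=ray('side',u,v); return c+d*(y-c[1])/d[1]
print(ony(280+250/6,245+435/6,-.185),ony(280+450/6,245+415/6,-.185))
# axle centre line for calibration
print(ony(280+190/6,245+337/6,-.1405),ony(280+432/6,245+315/6,-.139))
E
```

```text
[ 0.57184679 -0.185       0.04999477] [ 0.6352801  -0.185       0.05227839]
[ 0.55753876 -0.1405      0.05335112] [ 0.63682605 -0.139       0.05412684]
```

```bash
python3 -m handwheel '[[0.054,0,0,0.002,0],[0.054,0.002,0,0.004,0],[0.054,0.006,0,0.004,0],[0.054,0.010,0,0.004,0],[0.054,0.013,0,0.004,0],[0.054,0.0155,0,0.004,0],[0.054,0.017,0,0.004,0],[0.054,0.0185,0,0.004,0],[0.054,0.020,0,0.004,0],[0.054,0.0215,0,0.004,0],[0.054,0.023,0,0.004,0],[0.054,0.0245,0,0.004,0],[0.054,0.026,0,0.004,0],[0.054,0.0275,0,0.004,0]]';python3 - <<'E'
from cell import *
from h import *
import cv2
a=read_camera('side');cv2.imwrite('pics/side6.png',a);b=read_camera('wrist');cv2.imwrite('pics/wrist6.png',b)
print(get_obs()['force'],get_obs()['tool_pos'])
m=a[245:335,280:400]
cv2.imwrite('pics/s6c.png',cv2.convertScaleAbs(cv2.resize(m,None,fx=6,fy=6,interpolation=cv2.INTER_CUBIC),alpha=1.6))
E
```

```text
time_s: 8.85
tool_pos: [0.6017, -0.1483, 0.0218]
tool_rot: [-180.0, 0.0, 92.2]
force: [-0.2, -0.5, -0.2]
grip_width: 0.0539
[ 0.06658721 -0.11820572  0.33758674] [ 0.60175606 -0.14798276  0.02184123]
```

View pics/s6c.png

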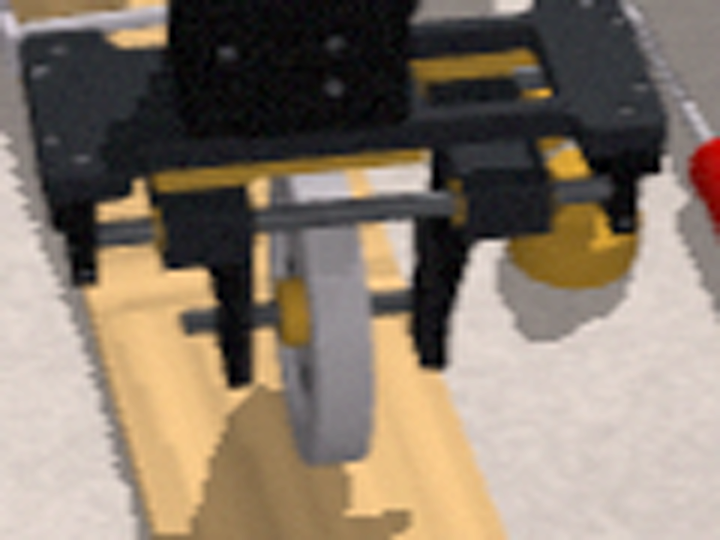

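View pics/wrist6.png

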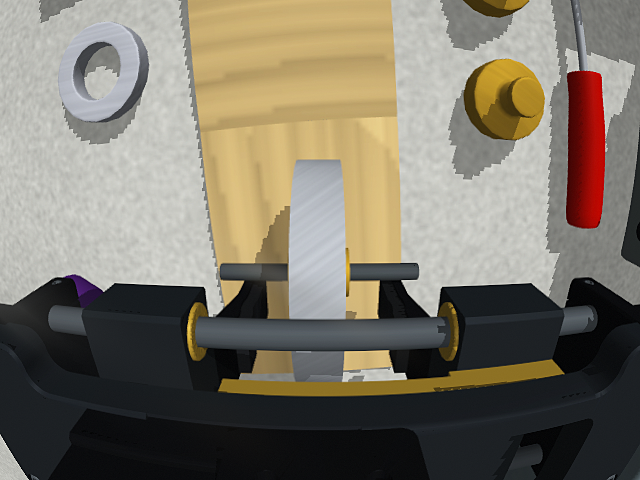

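```bash
python3 -m handwheel '[[0.054,0.002,0,0,-0.0175],[0.054,0.0045,-0.0001,0,-0.035],[0.054,0.007,-0.0003,0,-0.0525],[0.054,0.0095,-0.0004,0,-0.07],[0.054,0.012,-0.0007,0,-0.0875],[0.054,0.0145,-0.0009,0,-0.105],[0.054,0.017,-0.0012,0,-0.1225],[0.054,0.0195,-0.0016,0,-0.14],[0.054,0.022,-0.0019,0,-0.14],[0.054,0.0245,-0.0023,0,-0.14],[0.054,0.027,-0.0026,0,-0.14],[0.054,0.0295,-0.003,0,-0.14],[0.054,0.032,-0.0033,0,-0.14],[0.054,0.0345,-0.0037,0,-0.14],[0.054,0.037,-0.004,0,-0.14],[0.054,0.0395,-0.0044,0,-0.14],[0.054,0.042,-0.0047,0,-0.14],[0.054,0.0445,-0.0051,0,-0.14],[0.054,0.047,-0.0054,0,-0.14],[0.054,0.0495,-0.0058,0,-0.14]]';python3 - <<'E'
from cell import *
from h import *
import cv2
a=read_camera('side');cv2.imwrite('pics/side7.png',a);b=read_camera('wrist');cv2.imwrite('pics/wrist7.png',b)
print(get_obs()['force'],get_obs()['tool_pos'])
m=a[225:315,280:400]
cv2.imwrite('pics/s7c.png',cv2.convertScaleAbs(cv2.resize(m,None,fx=6,fy=6,interpolation=cv2.INTER_CUBIC),alpha=1.6))
E
```

```text
time_s: 10.95
tool_pos: [0.594, -0.099, 0.0218]
tool_rot: [-180.0, 0.0, 100.3]
force: [0.4, 0.0, -0.5]
grip_width: 0.0542
[-0.22064238  0.50586939  0.24290439] [ 0.59396455 -0.09855601  0.02185124]
```

View pics/s7c.png

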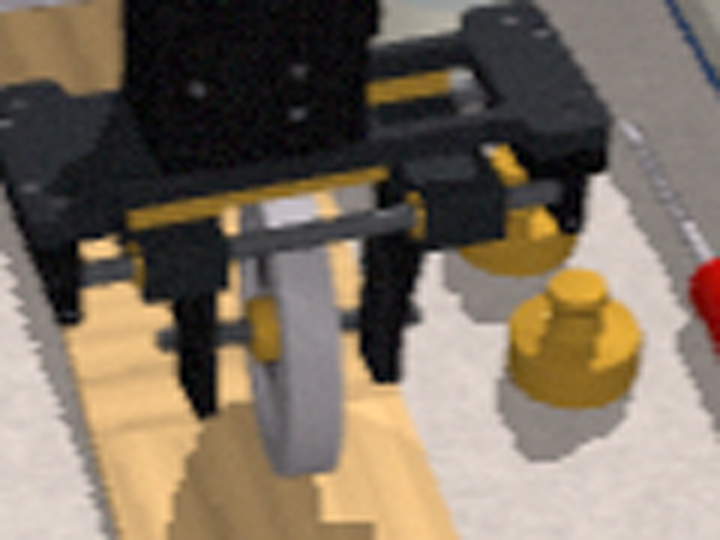

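View pics/wrist7.png

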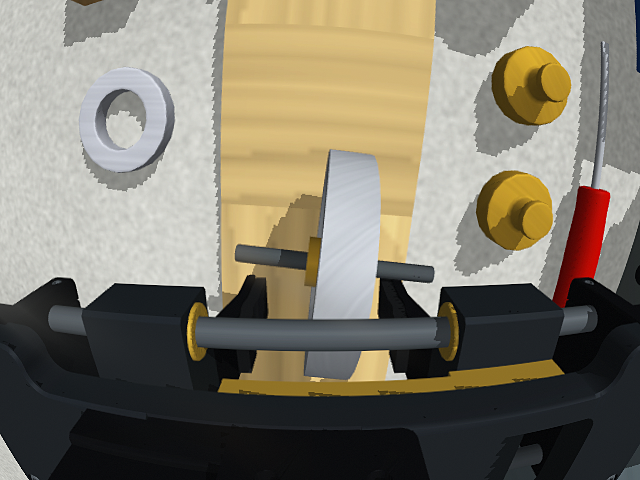

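```bash
cat > ax.py <<'E'
from h import *
from cell import get_obs
o0=np.array([.5782,-.0057]);u0=np.array([-.1083,.9941]);l0=np.array([-u0[1],u0[0]])
def rep(L,R,z=.058):
    a,b=wz(*L,z),wz(*R,z);m=(a+b)/2;ob=get_obs();P=ob['tool_pos'];y=np.radians(ob['tool_rot'][2]);tx=np.array([np.cos(y),np.sin(y)]);ty=np.array([np.sin(y),-np.cos(y)])
    d=(a-b)[:2]
    print('len',np.linalg.norm(d),'heading',np.degrees(np.arctan2(d[1],d[0]))%360-90,'track',(m[:2]-o0)@u0,(m[:2]-o0)@l0,m,
      'tool xy L',(a-P)[:2]@tx,(a-P)[:2]@ty,'R',(b-P)[:2]@tx,(b-P)[:2]@ty)
E
python3 -c "
from ax import *
rep((237,253),(433,273))"
```

```text
len 0.09010554795314632 heading 94.08703684010769 track -0.07293977396240577 -0.010379941173251549 [ 0.59641874 -0.07708787  0.058     ] tool xy L 0.02555494835476667 -0.03853776845846306 R 0.015813153018704756 0.05103961259036552
```

```bash
python3 -m handwheel '[[0.054,0.002,0.0002,0,0],[0.054,0.004,0.0003,0,0],[0.054,0.006,0.0005,0,0],[0.054,0.0085,0.0007,0,0],[0.054,0.011,0.0009,0,0],[0.054,0.0135,0.001,0,0],[0.054,0.016,0.0012,0,0],[0.054,0.0185,0.0014,-0.0004,0],[0.054,0.021,0.0015,-0.0007,0],[0.054,0.0235,0.0015,-0.001,0],[0.054,0.026,0.0015,-0.0013,0],[0.054,0.0285,0.0015,-0.0016,0],[0.054,0.031,0.0015,-0.0019,0],[0.054,0.0335,0.0015,-0.0022,0],[0.054,0.036,0.0015,-0.0025,0],[0.054,0.0385,0.0015,-0.0028,0],[0.054,0.041,0.0015,-0.0031,0],[0.054,0.0435,0.0015,-0.0034,0],[0.054,0.046,0.0015,-0.0037,0],[0.054,0.0485,0.0015,-0.004,0]]';python3 - <<'E'
from cell import *
from h import *
import cv2
a=read_camera('side');cv2.imwrite('pics/side8.png',a);b=read_camera('wrist');cv2.imwrite('pics/wrist8.png',b)
print(get_obs()['force'],get_obs()['tool_pos'])
E
```

```text
time_s: 13.05
tool_pos: [0.5868, -0.051, 0.0258]
tool_rot: [-180.0, 0.0, 100.3]
force: [-0.1, -1.0, 0.9]
grip_width: 0.054
[ 0.60686456 -0.14120305 -0.37759831] [ 0.58674415 -0.05041504  0.02583155]
```

View pics/wrist8.png

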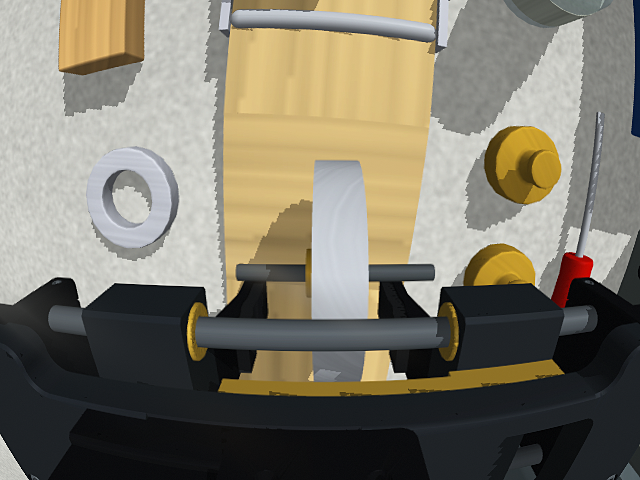

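```bash
python3 -c "
from ax import *
rep((237,272),(434,272),.0605)
p=wz(233,18,.024);q=wz(436,36,.024)
for p in(p,q): print('sill',(p[:2]-o0)@u0,(p[:2]-o0)@l0)"
```

```text
len 0.09156439348463749 heading 100.25006791757201 track -0.029243146511217233 -0.00871237245185037 [ 0.59002843 -0.03382808  0.0605    ] tool xy L 0.01577080476369478 -0.03958563801592237 R 0.01569450614495392 0.05197872367971937
sill 0.09254073353949735 0.05359138550941205
sill 0.09125089816416596 -0.05369356488668456
```

```bash
python3 -m handwheel '[[0.054,0.0025,0,-0.0003,0],[0.054,0.005,0,-0.0006,0],[0.054,0.0075,0,-0.0009,0],[0.054,0.010,0,-0.0012,0],[0.054,0.0125,0,-0.0015,0],[0.054,0.015,0,-0.0018,0],[0.054,0.0175,0,-0.0021,0],[0.054,0.020,0,-0.0024,0],[0.054,0.0225,0,-0.0027,0],[0.054,0.025,0,-0.003,0],[0.054,0.0275,0,-0.0033,0],[0.054,0.030,0,-0.0036,0],[0.054,0.0325,0,-0.0039,0],[0.054,0.035,0,-0.0042,0],[0.054,0.0375,0,-0.0045,0],[0.054,0.040,0,-0.0048,0],[0.054,0.0425,0,-0.0051,0],[0.054,0.045,0,-0.0054,0],[0.054,0.0475,0,-0.0057,0],[0.054,0.050,0,-0.006,0]]';python3 - <<'E'
from cell import *
from h import *
import cv2
b=read_camera('wrist');cv2.imwrite('pics/wrist9.png',b)
a=read_camera('side');cv2.imwrite('pics/side9.png',a)
print(get_obs()['force'],get_obs()['tool_pos'])
E
```

```text
time_s: 15.15
tool_pos: [0.5779, -0.0018, 0.0318]
tool_rot: [-180.0, 0.0, 100.3]
force: [-0.4, -0.3, -0.1]
grip_width: 0.054
[-0.54089036 -0.23566561 -0.61589974] [ 0.57783807 -0.00123713  0.03182907]
```

View pics/wrist9.png

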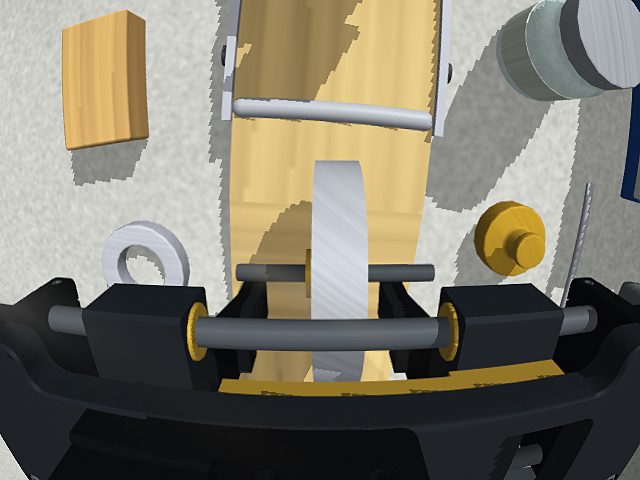

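View pics/side9.png

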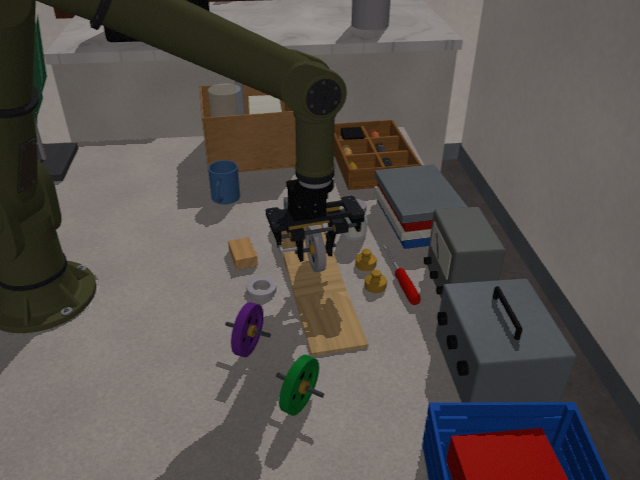

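```bash
python3 -m handwheel '[[0.054,0.0025,0,-0.0003,0],[0.054,0.005,0,-0.0006,0],[0.054,0.0075,0,-0.0009,0],[0.054,0.010,0,-0.0012,0],[0.054,0.0125,0,-0.0015,0],[0.054,0.015,0,-0.0018,0],[0.054,0.0175,0,-0.0021,0],[0.054,0.020,0,-0.0023,0],[0.054,0.022,0,-0.0023,0],[0.054,0.024,0,-0.0023,0],[0.054,0.026,0,-0.0023,0.007],[0.054,0.028,0,-0.0023,0.014],[0.054,0.030,0.0001,-0.0023,0.021],[0.054,0.032,0.0002,-0.0023,0.028],[0.054,0.034,0.0003,-0.0023,0.035],[0.054,0.036,0.0004,-0.0023,0.042],[0.054,0.038,0.0005,-0.0023,0.049],[0.054,0.040,0.0006,-0.0023,0.056],[0.054,0.0415,0.0007,-0.0023,0.063],[0.054,0.043,0.0008,-0.0023,0.07]]';python3 - <<'E'
from cell import *
from h import *
import cv2
b=read_camera('wrist');cv2.imwrite('pics/wrist10.png',b)
print(get_obs()['force'],get_obs()['tool_pos'])
E
```

```text
time_s: 17.25
tool_pos: [0.5711, 0.0406, 0.0341]
tool_rot: [180.0, 0.0, 96.2]
force: [-0.5, 0.3, 0.7]
grip_width: 0.0544
[ 0.38585494  0.94680768 -0.48045231] [0.57107476 0.04095475 0.03417306]
```

View pics/wrist10.png

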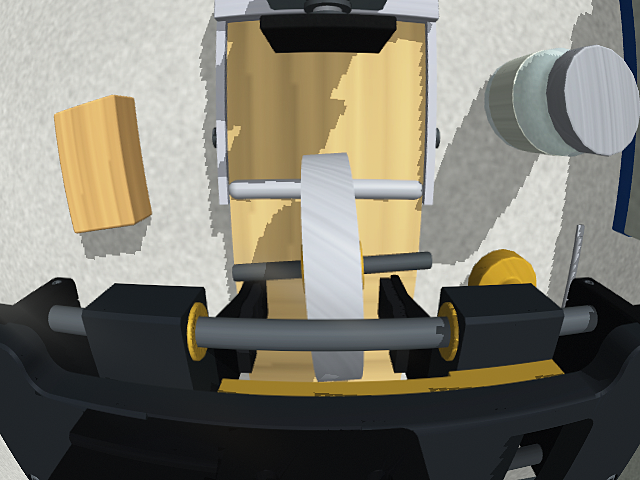

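```bash
python3 -c "
from ax import *
rep((234,272),(432,260),.070)
for q in((231,188),(420,191)):
  p=wz(*q,.024); print('sill',(p[:2]-o0)@u0,(p[:2]-o0)@l0)
for q in((262,25),(394,25)):
  p=wz(*q,.07); print('plate',(p[:2]-o0)@u0,(p[:2]-o0)@l0)"
```

```text
len 0.09090186653999623 heading 99.92731662089307 track 0.06632100749019967 -0.0024682827009237657 [0.57347098 0.06049943 0.07      ] tool xy L 0.016229515445277388 -0.040856758546519614 R 0.022110842977166995 0.04985464827157533
sill 0.09519709323734614 0.05342341330210318
sill 0.09372990511331193 -0.05226382633454202
plate 0.17214666812241408 0.02769061367648932
plate 0.17254759980316509 -0.02743889383531592
```

```bash
python3 -m handwheel '[[0.054,0.0015,0,0,0],[0.054,0.003,0,0,0],[0.054,0.0045,0,0,0],[0.054,0.006,0,0,0],[0.054,0.0075,0,0,0],[0.054,0.009,0,0,0],[0.054,0.0105,0,0,0],[0.054,0.012,0,0,0]]';python3 - <<'E'
from cell import *
from h import *
import cv2
b=read_camera('wrist');cv2.imwrite('pics/wrist11.png',b)
print(get_obs()['force'],get_obs()['tool_pos'])
E
```

```text
time_s: 18.1
tool_pos: [0.57, 0.0515, 0.0342]
tool_rot: [180.0, 0.1, 96.2]
force: [-0.2, -3.3, 2.0]
grip_width: 0.0538
[-0.87309721 -3.17762422  0.79867347] [0.57006209 0.05188099 0.03434412]
```

View pics/wrist11.png

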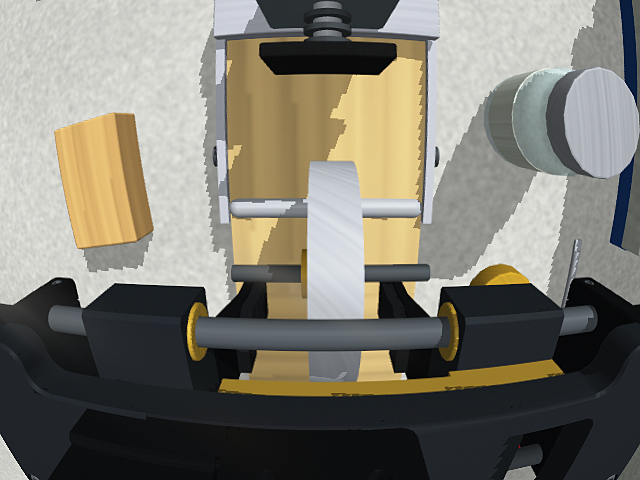

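```bash
python3 -m handwheel '[[0.054,0.0015,0,0,0],[0.054,0.003,0,-0.0003,0],[0.054,0.0045,0,-0.0006,0],[0.054,0.006,0,-0.001,0],[0.054,0.0075,0,-0.0013,0],[0.054,0.009,0,-0.0016,0]]'; python3 -m handwheel '[[0.054,0.0015,0,-0.0003,0],[0.054,0.003,0,-0.0006,0],[0.054,0.0045,0,-0.0008,0],[0.054,0.006,0,-0.001,0],[0.054,0.007,0,-0.001,0]]'
python3 - <<'E'
from cell import *
from h import *
import cv2
b=read_camera('wrist');cv2.imwrite('pics/wrist12.png',b)
print(get_obs()['force'],get_obs()['tool_pos'])
E
```

```text
time_s: 18.75
tool_pos: [0.5687, 0.0619, 0.0357]
tool_rot: [-180.0, -0.0, 96.3]
force: [0.6, -1.2, 0.7]
grip_width: 0.0538
time_s: 19.25
tool_pos: [0.5679, 0.0688, 0.0367]
tool_rot: [-180.0, -0.0, 96.3]
force: [0.4, 0.5, 0.7]
grip_width: 0.054
[ 0.26870439 -0.51855813  0.51466661] [0.56787259 0.06895208 0.03667569]
```

View pics/wrist12.png

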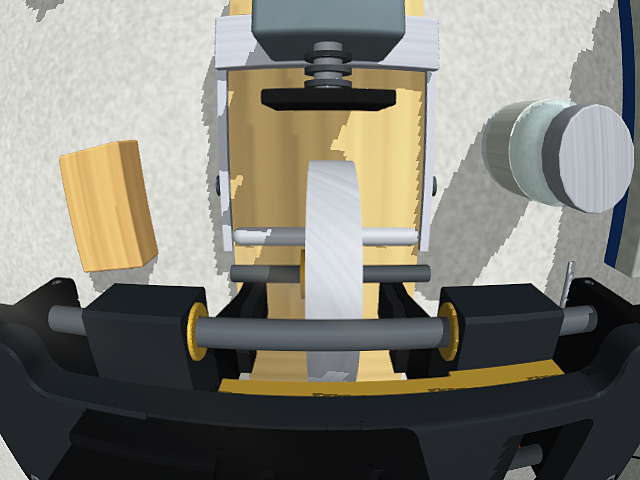

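```bash
python3 -m handwheel '[[0.054,0.001,0,0,0],[0.054,0.002,0,0,0],[0.054,0.0028,0,0,0],[0.054,0.0036,0,0,0],[0.054,0.0044,0,0,0],[0.054,0.0052,0,0,0],[0.054,0.0052,0,0,0],[0.054,0.0052,0,0,0],[0.054,0.0052,0,0,0]]'
python3 - <<'E'
from cell import *
from h import *
import cv2
b=read_camera('wrist');cv2.imwrite('pics/wrist13.png',b)
print(get_obs()['force'],get_obs()['tool_pos'])
E
```

```text
time_s: 20.2
tool_pos: [0.5675, 0.0735, 0.0367]
tool_rot: [-180.0, 0.0, 96.2]
force: [0.1, 0.8, -0.4]
grip_width: 0.0542
[ 0.37725292 -1.35905749 -0.24808163] [0.56750341 0.07345117 0.03671475]
```

View pics/wrist13.png

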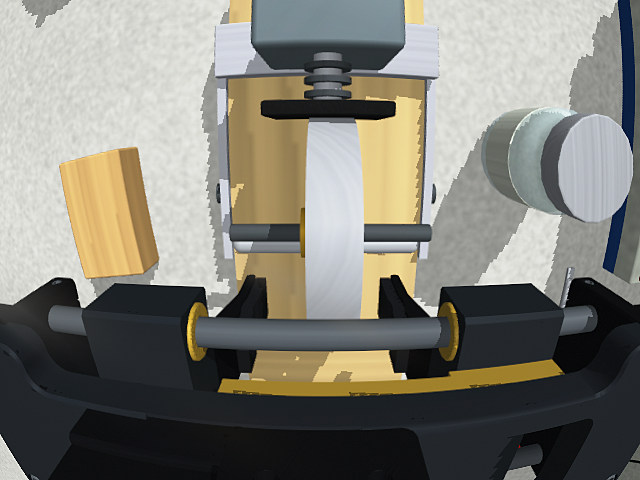

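```bash
python3 -c "
from ax import *
rep((231,232),(432,232),.070)"; python3 -m handwheel '[[0.054,0.002,0,0.001,0],[0.054,0.005,0,0.002,0],[0.054,0.008,0,0.0025,0],[0.054,0.011,0,0.0025,0],[0.054,0.0135,0,0.0025,0],[0.054,0.0155,0,0.0025,0],[0.054,0.0165,0,0.0025,0],[0.054,0.0175,0,0.0025,0],[0.054,0.0175,0,0.0025,0]]'
```

```text
len 0.09097925911034581 heading 96.34182112661017 track 0.1144143355892235 -0.0019037289108399004 [0.56770104 0.1082496  0.07      ] tool xy L 0.034494487623318235 -0.041506955433814156 R 0.034646197536447855 0.049472177186637316
time_s: 21.15
tool_pos: [0.5656, 0.091, 0.0342]
tool_rot: [180.0, 0.0, 96.3]
force: [-0.3, 1.0, 0.3]
grip_width: 0.0542
```

```bash
for i in 1; do python3 -m handwheel '[[0.054,0.0005,0,0,0],[0.054,0.001,0,0,0],[0.054,0.0015,0,0,0],[0.054,0.002,0,0,0]]'|grep -E 'force|pos'; done; python3 -m handwheel '[[0.054,0.0005,0,0,0]]'|grep force;python3 -m handwheel '[[0.054,0.0005,0,0,0]]'|grep force
```

```text
tool_pos: [0.5655, 0.0919, 0.0342]
force: [0.5, -3.2, 0.8]
force: [1.0, -2.4, 0.4]
force: [0.0, -3.9, 1.2]
```

```bash
python3 -m handwheel '[[0.054,0.0005,0,0,0]]'|grep force;python3 -m handwheel '[[0.054,0.0005,0,0,0]]'|grep force;python3 -m handwheel '[[0.054,0,0,0,0]]'|grep -E 'force|pos'; python3 -m handwheel '[[0.054,0,0,0,0]]'|grep -E 'force|time'
```

```text
force: [0.6, -4.3, 1.5]
force: [0.1, -6.7, 1.7]
tool_pos: [0.5654, 0.0932, 0.0343]
force: [-0.1, -5.0, 2.0]
time_s: 22.15
force: [-0.3, -5.4, 1.9]
```

```bash
for i in 1 ; do python3 -m handwheel '[[0.054,0.0002,0,0,0]]'|grep -E 'force'; python3 -m handwheel '[[0.054,0,0,0,0],[0.054,0,0,0,0]]'|grep force;  python3 -m handwheel '[[0.054,0,0,0,0],[0.054,0,0,0,0]]'|grep force; python3 -m handwheel '[[0.054,0,0,0,0],[0.054,0,0,0,0]]'|grep force; python3 -m handwheel '[[0.054,0,0,0,0],[0.054,0,0,0,0]]'|grep force; python3 -m handwheel '[[0.054,0,0,0,0]]'|grep -E 'force|time|pos';done
python3 - <<'E'
from cell import *
import cv2
cv2.imwrite('pics/wrist14.png',read_camera('wrist'));print(get_obs()['force'])
E
```

```text
force: [-0.9, -5.6, 2.0]
force: [-0.3, -5.6, 1.7]
force: [0.3, -6.3, 1.6]
force: [0.1, -5.1, 1.7]
force: [0.4, -6.2, 1.4]
time_s: 23.15
tool_pos: [0.5654, 0.0932, 0.0343]
force: [-0.1, -5.5, 2.3]
[ 0.36446937 -6.3170502   2.26579631]
```

```bash
python3 -m handwheel '[[0.054,-0.0005,0,0,0],[0.054,-0.001,0,0,0],[0.054,-0.0015,0,0,0],[0.054,-0.002,0,0,0],[0.054,-0.0025,0,0,0],[0.054,-0.003,0,0,0],[0.054,-0.004,0,0,0],[0.054,-0.006,0,0,0],[0.054,-0.009,0,0,0],[0.054,-0.013,0,0,0],[0.054,-0.017,0,0,0],[0.054,-0.021,0,0,0],[0.054,-0.025,0,0,0],[0.054,-0.028,0,0,0],[0.054,-0.030,0,0,0],[0.054,-0.030,0,0,0]]'
python3 - <<'E'
from cell import *
import cv2
cv2.imwrite('pics/wrist15.png',read_camera('wrist'));print(get_obs()['force'])
E
```

```text
time_s: 24.8
tool_pos: [0.5684, 0.0648, 0.0342]
tool_rot: [-180.0, 0.0, 96.2]
force: [-0.8, -0.6, 0.5]
grip_width: 0.0537
[-0.62850514  0.34387115  0.44211111]
```

View pics/wrist15.png

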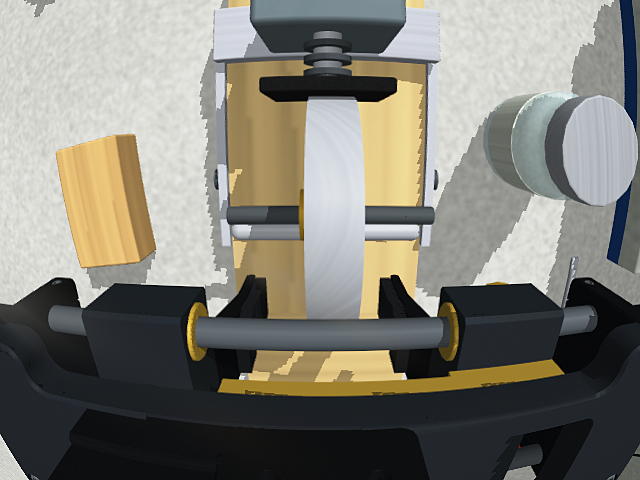

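Wheel back against the sill and upright, fingers clear. Now I rise and withdraw.

```bash
python3 -m handwheel '[[0.054,0,0,-0.006,0],[0.054,0,0,-0.015,0],[0.054,0,0,-0.03,0],[0.054,0,0,-0.045,0],[0.054,0,0,-0.06,0],[0.054,0,0,-0.075,0],[0.054,0,0,-0.09,0],[0.054,0,0,-0.105,0],[0.054,-0.015,0,-0.115,0],[0.054,-0.03,0,-0.12,0],[0.054,-0.05,0,-0.12,0],[0.054,-0.07,0,-0.12,0],[0.054,-0.09,0,-0.12,0],[0.054,-0.10,0,-0.12,0],[0.054,-0.10,0,-0.12,0],[0.054,-0.10,0,-0.12,0]]'
python3 - <<'E'
from cell import *
import cv2
for n in('wrist','side','top'): cv2.imwrite(f'pics/{n}16.png',read_camera(n))
print(get_obs()['force'])
E
```

```text
time_s: 26.45
tool_pos: [0.5791, -0.0334, 0.1542]
tool_rot: [-180.0, -0.1, 96.3]
force: [-0.4, 0.3, 0.6]
grip_width: 0.0541
[0.10701745 0.10440846 0.43654979]
```

View pics/wrist16.png

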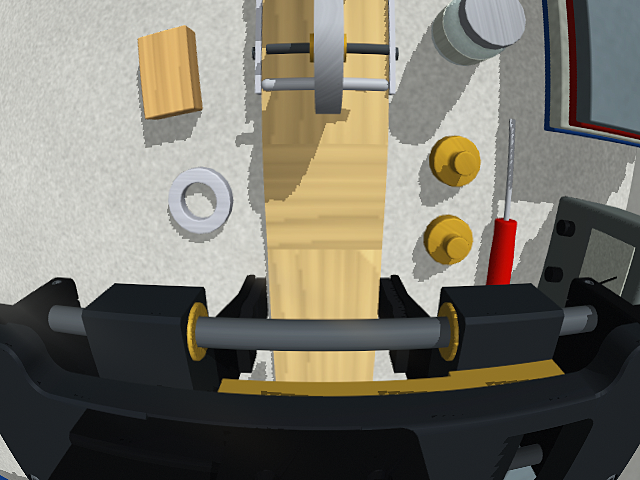

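View pics/side16.png

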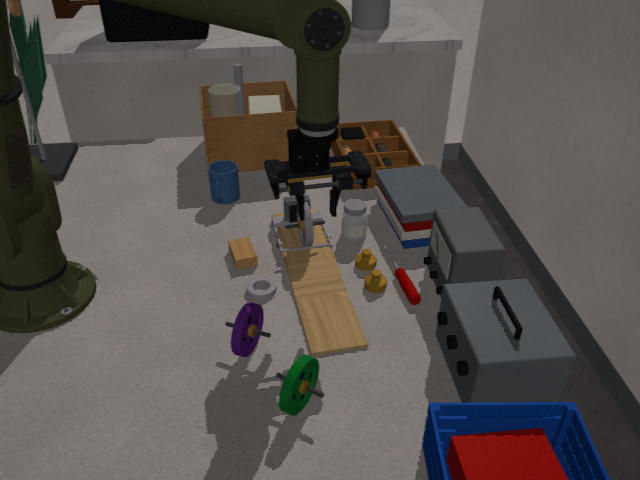

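View pics/top16.png

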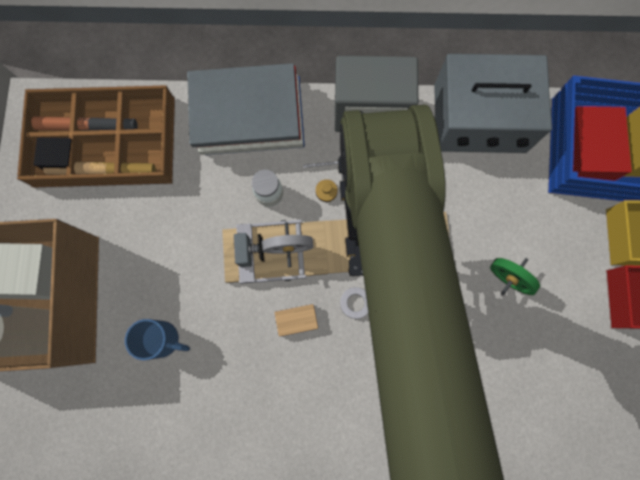

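Wheel stands upright between sill and plate (top view around (288,243)); axle lies just past the sill; bystanders are unchanged.

```bash
python3 -c "
from cell import *
sign_off();print(get_obs()['time_s'])"
```

```text
the job is handed in; nothing more can be done
the job is handed in; nothing more can be done
```

The wheel is parked: it stands upright by itself between the sill and the buffer plate, the gripper is well clear of it, and I handed the job in at about 26.6 s.

**What I did:** With the fingers straddling the disc, I pushed both axle ends from behind, up the ramp and over the sill. I steered it about 8 mm back toward the track's centre line on the way. The sill resisted with about 3.3 N, and its axis is roughly 94 mm along the track. The wheel dropped in at about 114 mm, about 2 mm off the centre line. I then pressed it against the buffer at about 5–6.5 N for about 1.3 s. Commanded travel past contact was about 3 mm, so the buffer did not bottom out. I drew back slowly, then raised the gripper and pulled it away.

**Last checks:**
- The wrist, side and top pictures after withdrawing show the wheel standing between sill and plate.
- The bystanders I could see, the mug, jar, block, ring, weights and screwdriver, look unmoved. The arm hides one weight and most of the screwdriver in the top view, but the side view shows both.
- The force on the tool is back to noise, around 0.5 N.

**What disagreed:**
- **Finger length:** The fingertips end about 20–25 mm above the reported TCP, although the description says the TCP is at their very end. My first push therefore passed over the axle without touching or moving it. I measured the tips in the side and wrist pictures and lowered the tool to suit.
- **Axle height:** The top and side views put the axle about 4 mm lower than it must be.
- **Rolling ahead:** The wheel briefly ran a few millimetres ahead of the fingers on the start deck. It also rolled the last 20 mm off the sill on its own, as expected from the drop, and touched the buffer before I pressed.

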